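# Shake out the loose grinding ball

### The job

Three grinding jars with blue, green and yellow caps stand on the bench, each with a ball inside; packing holds the ball fast in two of them, and in one it has come loose. Lift and shake each jar in turn, first blue, then green, then yellow, setting each back upright where it stood, to find the one that rattles; then take the rattling jar (keep it, if it is the last one) and hold it out over the middle of the wooden board, about 20 cm above the worktop and tipped about 30 degrees to any side, so that the loose ball lies against the jar's wall. Finish while still holding it there, motionless: do not put it down or let go; leave the other things on the bench alone.

Things in the scene. Friction and masses are not known exactly. Their poses are not given: they have to be found in the camera images.
- jar_blue_centre (a point): centre of the blue-capped sealed grinding jar: upright aluminium cylinder 60 mm across (61 mm over a thin band near the foot) and 52 mm tall, the top 11 mm being a blue cap with a small round window (22 mm) in its middle; about 0.27 kg in all; this point is on the axis, 26 mm above its underside; z is the jar's axis, pointing to the cap. But for the cap's colour the three jars are alike; which one rattles changes from start to start, as do their places
- jar_green_centre (a point): centre of the green-capped sealed grinding jar: upright aluminium cylinder 60 mm across (61 mm over a thin band near the foot) and 52 mm tall, the top 11 mm being a green cap with a small round window (22 mm) in its middle; about 0.27 kg in all; this point is on the axis, 26 mm above its underside; z is the jar's axis, pointing to the cap. But for the cap's colour the three jars are alike; which one rattles changes from start to start, as do their places
- jar_yellow_centre (a point): centre of the yellow-capped sealed grinding jar: upright aluminium cylinder 60 mm across (61 mm over a thin band near the foot) and 52 mm tall, the top 11 mm being a yellow cap with a small round window (22 mm) in its middle; about 0.27 kg in all; this point is on the axis, 26 mm above its underside; z is the jar's axis, pointing to the cap. But for the cap's colour the three jars are alike; which one rattles changes from start to start, as do their places
- jar_blue_mid (a point): point in the blue-capped jar where the centre of its ball lies at the start: in the middle of the flat inner floor, on the jar's axis, 28 mm above the jar's underside
- ball_blue_center (a point): centre of the white 24 mm ball (50 g) shut in the blue-capped jar, seen through its window. In every jar it starts on the jar's axis. In two jars packing keeps it there within 4 mm; in the rattling one it leaves the middle when shaken (over about 2 m/s2 sideways) or tipped over about 10 degrees, then rolls and knocks about, up to 14 mm off the axis; set down level, it stays where it has rolled to
- jar_green_mid (a point): point in the green-capped jar where the centre of its ball lies at the start: in the middle of the flat inner floor, on the jar's axis, 28 mm above the jar's underside
- ball_green_center (a point): centre of the white 24 mm ball (50 g) shut in the green-capped jar, seen through its window. In every jar it starts on the jar's axis. In two jars packing keeps it there within 4 mm; in the rattling one it leaves the middle when shaken (over about 2 m/s2 sideways) or tipped over about 10 degrees, then rolls and knocks about, up to 14 mm off the axis; set down level, it stays where it has rolled to
- jar_yellow_mid (a point): point in the yellow-capped jar where the centre of its ball lies at the start: in the middle of the flat inner floor, on the jar's axis, 28 mm above the jar's underside
- ball_yellow_center (a point): centre of the white 24 mm ball (50 g) shut in the yellow-capped jar, seen through its window. In every jar it starts on the jar's axis. In two jars packing keeps it there within 4 mm; in the rattling one it leaves the middle when shaken (over about 2 m/s2 sideways) or tipped over about 10 degrees, then rolls and knocks about, up to 14 mm off the axis; set down level, it stays where it has rolled to
- board: wooden board lying fixed on the worktop, 145 x 120 x 12 mm (x, y, z); origin at the centre of its underside, on the worktop
- crucible_mid (a point): bystander: white porcelain crucible with lid, 45 mm across, 50 mm tall, standing loose on the worktop; this point is its centre, half-way up
- dropper_mid (a point): bystander: dropper bottle with red rubber bulb, 42 mm across, 122 mm tall, standing loose on the worktop; this point is its centre, half-way up
- weighing_mid (a point): bystander: lidded glass weighing bottle, 42 mm across, 62 mm tall, standing loose on the worktop; this point is its centre, half-way up
There are look-alikes about, which are no part of the job. Leave any pink look-alike of the part that bears jar_yellow_centre alone. What is shaped like the part that bears jar_blue_centre but red is not meant.

How it is judged:
On the way, in this order (a step that is already met when the one before it is completed fails the run):
1. the blue-capped jar is lifted clear of the worktop and shaken there (moved, turned or tipped about) (height (world z) of jar_blue_centre above 0.06 m and (linear speed of jar_blue above 0.1 m/s or angular speed of jar_blue above 0.4 rad/s or angle between jar_blue_centre's own z axis and vertical above 0.2 rad)), for 0.02 s.
2. the green-capped jar is lifted clear of the worktop and shaken there (moved, turned or tipped about) (height (world z) of jar_green_centre above 0.06 m and (linear speed of jar_green above 0.1 m/s or angular speed of jar_green above 0.4 rad/s or angle between jar_green_centre's own z axis and vertical above 0.2 rad)), for 0.02 s.
3. the yellow-capped jar is lifted clear of the worktop and shaken there (moved, turned or tipped about) (height (world z) of jar_yellow_centre above 0.06 m and (linear speed of jar_yellow above 0.1 m/s or angular speed of jar_yellow above 0.4 rad/s or angle between jar_yellow_centre's own z axis and vertical above 0.2 rad)), for 0.02 s.
At the end, for the whole second after the job is handed in: Loose-ball jar held still by the fingers: centre within 60 mm of the board's centre (from above), 0.13-0.33 m above the worktop, tipped 15-55 degrees, ball over 6 mm off the jar's axis. Other two jars released, upright on the worktop, within 60 mm of their start places (((distance between ball_blue_center and jar_blue_mid above 0.006 m and height (world z) of jar_blue_centre between 0.13 and 0.33 m and angle between jar_blue_centre's own z axis and vertical between 0.26 and 0.96 rad and horizontal distance between jar_blue_centre and board below 0.06 m and contact force between the fingers and jar_blue above 2 N and linear speed of jar_blue below 0.03 m/s and height (world z) of each of jar_green_centre, jar_yellow_centre below 0.032 m and angle between each of jar_green_centre, jar_yellow_centre's own z axis and vertical below 0.08 rad and distance of each of jar_green_centre, jar_yellow_centre from where it was at the start of the episode below 0.06 m and contact force between the fingers and jar_green below 0.1 N and contact force between the fingers and jar_yellow below 0.1 N) or (distance between ball_green_center and jar_green_mid above 0.006 m and height (world z) of jar_green_centre between 0.13 and 0.33 m and angle between jar_green_centre's own z axis and vertical between 0.26 and 0.96 rad and horizontal distance between jar_green_centre and board below 0.06 m and contact force between the fingers and jar_green above 2 N and linear speed of jar_green below 0.03 m/s and height (world z) of each of jar_blue_centre, jar_yellow_centre below 0.032 m and angle between each of jar_blue_centre, jar_yellow_centre's own z axis and vertical below 0.08 rad and distance of each of jar_blue_centre, jar_yellow_centre from where it was at the start of the episode below 0.06 m and contact force between the fingers and jar_blue below 0.1 N and contact force between the fingers and jar_yellow below 0.1 N) or (distance between ball_yellow_center and jar_yellow_mid above 0.006 m and height (world z) of jar_yellow_centre between 0.13 and 0.33 m and angle between jar_yellow_centre's own z axis and vertical between 0.26 and 0.96 rad and horizontal distance between jar_yellow_centre and board below 0.06 m and contact force between the fingers and jar_yellow above 2 N and linear speed of jar_yellow below 0.03 m/s and height (world z) of each of jar_blue_centre, jar_green_centre below 0.032 m and angle between each of jar_blue_centre, jar_green_centre's own z axis and vertical below 0.08 rad and distance of each of jar_blue_centre, jar_green_centre from where it was at the start of the episode below 0.06 m and contact force between the fingers and jar_blue below 0.1 N and contact force between the fingers and jar_green below 0.1 N))); the arm keeps its last pose, push and grip.
It fails at once if the white porcelain crucible with lid is pushed away or knocked over (distance of crucible_mid from where it was at the start of the episode above 0.03 m).
It fails at once if the dropper bottle with red rubber bulb is pushed away or knocked over (distance of dropper_mid from where it was at the start of the episode above 0.03 m).
It fails at once if the lidded glass weighing bottle is pushed away or knocked over (distance of weighing_mid from where it was at the start of the episode above 0.03 m).
It also fails if it takes over 72 s, if anything falls off the work surface, if the arm or the gripper's body presses on something with over 40 N, if the wrist force passes 120 N, or if a joint passes its speed limit or range.

### The arm

A 6-joint arm with a two-finger parallel gripper is mounted at the origin on a cart in front of the work surface, level with it; the furniture and walls round the work are solid. World frame = base frame: x ahead of the robot, y to its left, z up, the work surface at z = 0. Lengths are in m, angles in rad, forces in N, time in s.
With the tool pointing down it reaches from about 0.325 to 0.775 m from the base axis. Payload 9.3 kg.
Tool frame: the origin (TCP) lies midway between the tips of the shut fingers; the grasp point (between the pads) lies 19 mm behind it; x points along the fingers, y is the direction in which the jaws open and shut, and the axes are right-handed (so a half turn about x gives the same grasp; the last joint's range is limited). The gripper opens to 85 mm and grips with 20 to 120 N. Pads are 22 mm wide; open, the fingers measure 114 mm over their backs; the gripper's body (76 mm by 85 mm) begins 54 mm behind the grasp point. The pads swing forward as they close: fully open they stand 13 mm farther back than shut.
Start: joints at [-1.443, 0.259, 0.021, 1.334, 0, 1.418], TCP at [0.152, -0.528, 0.231] pointing down, gripper open.
Joint ranges: [-3.04, 3.04], [-0.91, 1.82], [-1.04, 1.36], [-1.92, 1.95], [-1.52, 1.45], [-3.14, 3.14]. Speed limits (rad/s): [2.22, 2.22, 2.79, 3.14, 3.14, 3.14].

### API

Orientations are given as a rotation vector (axis times angle).
In Python, from cell import manip, read_camera gives the robot as it stands.
- The arm moves only by the shell command python3 -m crank 'ROWS' [FORCE]. ROWS is JSON, one flat list of numbers, 7 for each row, row after row: the finger opening in mm, from 0 to 85.4, then the shift along the tool's x, y, z in mm, then the turn, a rotation vector about the tool's x, y, z in rad. A call has exactly 5 rows; each row is the pose to reach, as a shift and turn from the pose measured when the call began, along the tool's axes at that moment; what a row does not reach only later rows make up. A row lasts 1/10 s, in which the tool goes at most 50 mm and 8.59 degrees, less where a joint would pass 70% of its speed; a pose out of reach is approached as far as the arm can. A call with a gripper value outside its range is refused whole. The fingers move at their own pace and stop on an object; FORCE is the grip in N (left out, the last holds). Time passes only in rows, so rows that repeat a pose let the fingers close, or fill a call up. It gives the time, the measured TCP pose, the force and the opening at its end, in the units of the state.
- manip.read_state(): the state, without advancing time (a new reading comes with each control period).
- read_camera(name): name is "side" or "top" or "wrist"; returns a dict with "img" (384x512x3 uint8, red, green, blue), "fovy" (degrees; the focal length in pixels is half the picture's height over the tangent of half this angle, whatever the lens; pixels are square), "cx", "cy" (the principal point, pixels), "R" (3x3) and "t" (3): a world point X has camera coordinates R X + t. Camera axes: x right, y down, z forward; pixel columns grow to the right and rows downward; lengths in m; the calibration is good to about 2 mm. A picture is of the moment at which its call begins. There is no depth.
- manip.job_done(): hands the job in, once; it reports no verdict.
The state is a dict: "t": time; "joint_pos": joint angles; "qd": joint speeds; "tau": joint torques, N m; "ee_pos": TCP position; "eef_rot": TCP orientation; "force": force on the tool from outside, world axes, zero at the start; "moment": the same for the moment, N m; "finger_gap": finger opening in m.
Only numpy, scipy, OpenCV 4.12 (cv2) and the standard library are available. Lean on these libraries where they do the work, as an engineer would, in place of code of your own. Each camera call takes 0.05 s, during which the arm holds its last target. There are 200 camera calls.

## Working session

There is one attempt and no reset: what is moved stays moved. The work goes in short steps, Python scripts to look and compute and a shell command to move; the robot and the scene stay as the last step left them, time stands still between calls to the robot, and variables do not carry over. Pictures are saved under pics/ and viewed, about 8 in all and at most 12, crops included, and the job is handed in when it is done.

```bash
mkdir -p pics; ls; python3 - <<'E'
from cell import manip, read_camera
import cv2,numpy as np
s=manip.read_state();print({k:np.round(v,3).tolist() for k,v in s.items()})
ims=[]
for n in("side","top","wrist"):
    c=read_camera(n);print(n,c["fovy"],c["cx"],c["cy"],np.round(c["R"],4).tolist(),np.round(c["t"],4).tolist())
    np.savez(f"{n}0.npz",**c)
    cv2.imwrite(f"pics/{n}0.png",c["img"][:,:,::-1])
E
```

```text
pics
{'t': 0.0, 'joint_pos': [-1.443, 0.259, 0.021, 1.334, 0.0, 1.418], 'qd': [0.0, -0.0, 0.001, 0.0, 0.002, 0.001], 'tau': [-0.0, -55.564, 34.453, 0.014, -0.0, 0.0], 'ee_pos': [0.152, -0.528, 0.231], 'eef_rot': [2.072, 0.294, -2.072], 'force': [-0.141, 0.107, -0.715], 'moment': [0.002, 0.048, 0.033], 'finger_gap': 0.085}
side 55.574164984487176 253.28488531211812 192.81011256270082 [[-0.9534, -0.301, 0.0222], [-0.1471, 0.3995, -0.9049], [0.2635, -0.8659, -0.4251]] [0.4701, 0.126, 0.8576]
top 47.19147262165197 253.8712868482807 191.12268456647507 [[-0.0027, -1.0, -0.0059], [-0.995, 0.0033, -0.1], [0.1001, 0.0056, -0.995]] [0.0573, 0.4728, 1.1802]
wrist 67.8891943817831 257.63735322808674 194.40266684033602 [[0.2762, -0.9611, -0.0019], [-0.9253, -0.2664, 0.27], [-0.2601, -0.0728, -0.9628]] [-0.5484, -0.034, 0.3796]
```

View pics/top0.png

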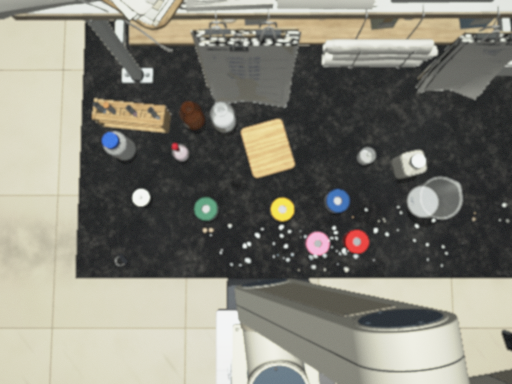

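View pics/side0.png

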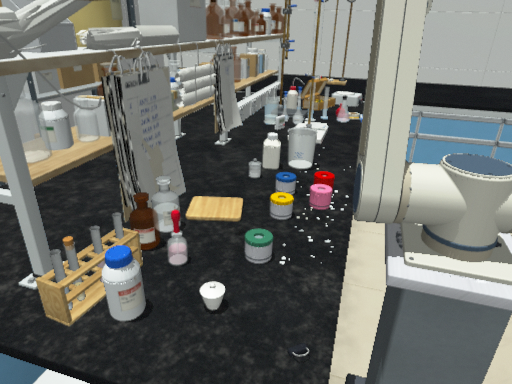

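The top view shows the green (206,209), yellow (283,209) and blue (337,201) caps, with the red and pink look-alikes at (357,241) and (318,243). It also shows the crucible (141,198), the dropper (180,152), the weighing bottle (367,156) and the board (268,148). I'll measure these next.

```bash
cat > h.py <<'E'
import numpy as np, cv2
from scipy.spatial.transform import Rotation as Ro
def ray(c,uv):
    f=c["img"].shape[0]/2/np.tan(np.radians(float(c["fovy"]))/2)
    d=np.array([(uv[0]-c["cx"])/f,(uv[1]-c["cy"])/f,1]);R=np.array(c["R"]);return -R.T@c["t"],R.T@d
def onz(c,uv,z):
    o,d=ray(c,uv);return o+d*(z-o[2])/d[2]
def proj(c,X):
    f=c["img"].shape[0]/2/np.tan(np.radians(float(c["fovy"]))/2)
    p=np.array(c["R"])@X+c["t"];return np.array([c["cx"]+f*p[0]/p[2],c["cy"]+f*p[1]/p[2]])
HUE={"green":(65,95),"yellow":(22,33),"blue":(100,120)}
def blobs(img,lo,hi,smin=110,vmin=60,amin=60):
    h=cv2.cvtColor(img,cv2.COLOR_RGB2HSV);m=cv2.inRange(h,(lo,smin,vmin),(hi,255,255))
    cs,_=cv2.findContours(m,cv2.RETR_EXTERNAL,cv2.CHAIN_APPROX_NONE)
    return sorted([(cv2.contourArea(k),k) for k in cs if cv2.contourArea(k)>amin],key=lambda a:-a[0])
def mat(s): return Ro.from_rotvec(s["eef_rot"]).as_matrix()
def rel(s,pos,R):
    """shift (mm) and turn to reach TCP pose, tool axes"""
    R0=mat(s);return np.round(R0.T@(np.array(pos)-s["ee_pos"])*1e3,1),np.round(Ro.from_matrix(R0.T@R).as_rotvec(),4)
def down(yaw):
    """tool x down, jaw axis y at yaw"""
    x=np.array([0,0,-1.]);y=np.array([np.cos(yaw),np.sin(yaw),0]);return np.column_stack([x,y,np.cross(x,y)])
E
python3 - <<'E'
from h import *
from cell import manip
c=dict(np.load("top0.npz"))
for n,(lo,hi) in HUE.items():
    for a,k in blobs(c["img"],lo,hi)[:4]:
        e=cv2.minEnclosingCircle(k);p=onz(c,e[0],.052)
        print(n,a,np.round(e[0],1),np.round(p,4),"diam",np.round(2*np.linalg.norm(onz(c,(e[0][0]+e[1],e[0][1]),.052)-p),3))
for n,uv,z in(("crucible",(141,198),.05),("dropper",(180,150),.06),("weigh",(367,156),.05),("board",(268,148),.012),("red",(357,241),.052),("pink",(318,243),.052)):
    print(n,np.round(onz(c,uv,z),3))
print(np.round(mat(manip.read_state()),3))
h=cv2.cvtColor(c["img"],cv2.COLOR_RGB2HSV);print(h[135,262],h[160,275])
for a,k in blobs(c["img"],10,24,60,120,800): 
    r=cv2.minAreaRect(k);print("tan",a,r,onz(c,r[0],.012))
E
```

```text
yellow 474.5 [282.1 208.8] [ 0.4225 -0.0195  0.052 ] diam 0.069
blue 427.5 [337.9 200.1] [ 0.4453 -0.1684  0.052 ] diam 0.065
blue 208.5 [109.7 139.8] [0.6113 0.4463 0.052 ] diam 0.049
crucible [0.453 0.358 0.05 ]
dropper [0.581 0.254 0.06 ]
weigh [ 0.565 -0.25   0.05 ]
board [0.595 0.016 0.012]
red [ 0.337 -0.216  0.052]
pink [ 0.332 -0.113  0.052]
[[-0.     0.277 -0.961]
 [ 0.001 -0.961 -0.277]
 [-1.    -0.001 -0.   ]]
[ 22  90 233] [ 20 100 225]
tan 3306.5 ((374.5, 30.5), (25.0, 209.0), 90.0) [ 0.93583073 -0.29121726  0.012     ]
tan 2196.0 ((267.1708068847656, 147.64395141601562), (52.57121276855469, 44.08298873901367), 73.81079864501953) [0.59609316 0.01841732 0.012     ]
tan 1726.5 ((129.05685424804688, 115.17011260986328), (74.78697967529297, 27.49215316772461), 5.964487075805664) [0.69059023 0.40732905 0.012     ]
tan 1291.0 ((170.58087158203125, 21.54800796508789), (70.34686279296875, 47.695068359375), 30.699722290039062) [0.96602479 0.29456996 0.012     ]
```

```bash
python3 - <<'E'
from h import *
from cell import manip
c=dict(np.load("top0.npz"));h=cv2.cvtColor(c["img"],cv2.COLOR_RGB2HSV);print(h[203,200],h[214,200],h[209,214])
for a,k in blobs(c["img"],65,95,60,40)[:3]:
    e=cv2.minEnclosingCircle(k);print("green",a,np.round(e[0],1),np.round(onz(c,e[0],.052),4))
print(rel(manip.read_state(),[.445,-.168,.17],down(-.36+np.pi/2)))
E
```

```text
[ 75 101 164] [ 75  99 165] [ 74 100 166]
green 450.0 [205.4 208.4] [0.4243 0.1851 0.052 ]
(array([  61.1, -265. , -381. ]), array([-2.5008e+00, -1.4000e-03,  2.0000e-04]))
```

```bash
python3 -m crank '[85,10,-53,-76,-0.15,0,0, 85,20,-88,-127,-0.3,0,0, 85,30,-123,-177,-0.45,0,0, 85,40,-160,-230,-0.6,0,0, 85,50,-190,-275,-0.75,0,0]' 40; python3 - <<'E'
from h import *
from cell import manip
s=manip.read_state();print(s["joint_pos"],s["ee_pos"]);print(rel(s,[.445,-.168,.17],down(-.36+np.pi/2)))
E
```

```text
t: 0.65
ee_pos: [0.3093, -0.3349, 0.1952]
eef_rot: [1.592, 0.908, -1.591]
force: [1.0, -0.9, -0.2]
finger_gap: 0.085
[-1.00985804e+00  1.13871417e-01 -2.56459270e-01  1.20122500e+00
  5.02468418e-04  1.09537084e+00] [ 0.30931347 -0.33490874  0.19515321]
(array([  25.3,   31.8, -212.7]), array([-1.7452e+00, -1.0000e-03, -4.0000e-04]))
```

```bash
python3 -m crank '[85,5,6,-43,-0.15,0,0, 85,10,12,-86,-0.3,0,0, 85,15,18,-129,-0.45,0,0, 85,20,25,-172,-0.6,0,0, 85,25,32,-213,-0.75,0,0]' ; python3 -m crank '[85,0,0,0,-0.15,0,0, 85,0,0,0,-0.3,0,0, 85,0,0,0,-0.45,0,0, 85,0,0,0,-0.6,0,0, 85,0,0,0,-0.75,0,0]'; python3 - <<'E'
from h import *
from cell import manip,read_camera
s=manip.read_state();print(s["joint_pos"],s["ee_pos"]);print(rel(s,[.445,-.168,.17],down(-.36+np.pi/2)))
c=read_camera("wrist");cv2.imwrite("pics/w1.png",c["img"][:,:,::-1]);np.savez("w1.npz",**c)
for a,k in blobs(c["img"],100,120,80,40,500)[:3]:
    M=cv2.moments(k);e=cv2.minEnclosingCircle(k);print(a,e,onz(c,e[0],.052))
E
```

```text
t: 1.15
ee_pos: [0.4462, -0.1661, 0.1701]
eef_rot: [1.049, 1.304, -1.048]
force: [0.6, -0.7, 0.1]
finger_gap: 0.0848
t: 1.65
ee_pos: [0.4461, -0.1659, 0.1699]
eef_rot: [0.474, 1.519, -0.473]
force: [0.3, 0.2, -0.4]
finger_gap: 0.085
[-5.33149633e-01  1.61553932e-01 -2.65330877e-01  1.14477888e+00
  7.68916261e-04  7.12123813e-02] [ 0.44608316 -0.16592276  0.16992057]
(array([-0.1, -2.3,  0.3]), array([-0.2444, -0.0008, -0.0008]))
3220.0 ((255.1999969482422, 189.0), 33.4401969909668) [ 0.44475854 -0.16632369  0.052     ]
```

View pics/w1.png

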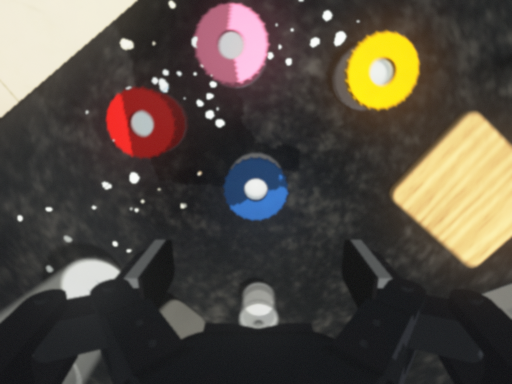

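Blue cap is at (255,189) in the wrist view with the white ball showing in its window. The ray puts it at (0.445,-0.166), in agreement with the top view, and the space around it is clear for the fingers.

```bash
python3 -m crank '[85,40,0,1,0,0,0, 85,85,0,1,0,0,0, 85,125,0,1,0,0,0, 85,150,0,1,0,0,0, 85,160,0,1,0,0,0]'; python3 -m crank '[85,0,0,0,0,0,0, 50,0,0,0,0,0,0, 50,0,0,0,0,0,0, 50,0,0,0,0,0,0, 50,0,0,0,0,0,0]' 40;python3 - <<'E'
from h import *
from cell import manip,read_camera
s=manip.read_state();print(s["joint_pos"],s["ee_pos"],mat(s).round(3),s["moment"])
E
```

```text
t: 2.2
ee_pos: [0.4455, -0.1656, 0.0077]
eef_rot: [0.47, 1.524, -0.467]
force: [0.6, -1.0, 1.0]
finger_gap: 0.085
t: 2.7
ee_pos: [0.4463, -0.1663, 0.0093]
eef_rot: [0.469, 1.521, -0.468]
force: [-2.4, -0.7, 7.2]
finger_gap: 0.0593
[-5.33255167e-01  3.16546961e-01 -5.24536269e-01  7.31576524e-01
  2.84094619e-04  6.50285168e-02] [ 0.44627562 -0.1662597   0.00930927] [[-0.001  0.563  0.826]
 [ 0.001  0.826 -0.563]
 [-1.     0.    -0.002]] [-0.11267919  0.47729136  0.02212693]
```

```bash
python3 -m crank '[50,-25,0,0,0,0,0, 50,-55,0,0,0,0,0, 50,-90,0,0,0,0,0, 50,-120,0,0,0,0,0, 50,-130,0,0,0,0,0]'; python3 -m crank '[50,0,0,0,0,0.14,0, 50,0,0,0,0,0.28,0, 50,0,0,0,0,0.42,0, 50,0,0,0,0,0.42,0, 50,0,0,0,0,0.42,0]';python3 - <<'E'
from h import *
from cell import manip,read_camera
s=manip.read_state();print(s["joint_pos"],s["ee_pos"],s["force"],s["moment"])
ims=[]
c=read_camera("wrist");np.savez("w2.npz",**c);cv2.imwrite("pics/w2.png",c["img"][:,:,::-1])
E
```

```text
t: 3.2
ee_pos: [0.4476, -0.167, 0.1428]
eef_rot: [0.468, 1.516, -0.469]
force: [-0.1, -0.2, -2.7]
finger_gap: 0.0598
t: 3.7
ee_pos: [0.4479, -0.1673, 0.141]
eef_rot: [0.593, 1.919, -0.385]
force: [-0.7, 0.0, -2.4]
finger_gap: 0.0594
[-0.54662758  0.45968834  0.00610275  1.53387727  0.02148044  0.04745772] [ 0.44788133 -0.16725504  0.1409509 ] [-0.65816012  0.02987332 -2.3966033 ] [-0.32562514 -0.45316881 -0.02002463]
```

View pics/w2.png

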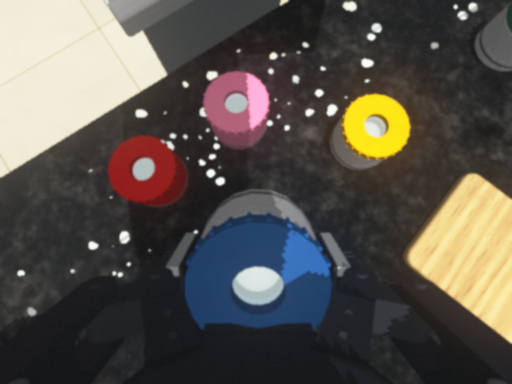

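The window shows clearly while held, at (258,285). I'll tip the jar the other way and compare crops of the window.

```bash
python3 -m crank '[50,0,0,0,0,-0.14,0, 50,0,0,0,0,-0.28,0, 50,0,0,0,0,-0.42,0, 50,0,0,0,0,-0.56,0, 50,0,0,0,0,-0.7,0]'; python3 -m crank '[50,0,0,0,0,-0.1,0, 50,0,0,0,0,-0.1,0, 50,0,0,0,0,-0.1,0, 50,0,0,0,0,-0.1,0, 50,0,0,0,0,-0.1,0]';cat > win.py <<'E'
import sys
from h import *
from cell import manip,read_camera
s=manip.read_state();print(s["ee_pos"],"gap",s["finger_gap"],"f",np.round(s["force"],2),"m",np.round(s["moment"],3),"tilt",np.degrees(np.arccos(-mat(s)[2,0])))
c=read_camera("wrist");np.savez(sys.argv[1]+".npz",**c)
E
python3 win.py w3; python3 - <<'E'
import numpy as np,cv2
v=[cv2.resize(np.load(f+".npz")["img"][225:345,160:360],None,fx=2,fy=2,interpolation=cv2.INTER_CUBIC) for f in("w2","w3")]
cv2.imwrite("pics/blue.png",np.hstack(v)[:,:,::-1])
E
```

```text
t: 4.25
ee_pos: [0.4468, -0.1662, 0.1446]
eef_rot: [0.381, 1.233, -0.513]
force: [0.1, 0.5, -2.8]
finger_gap: 0.0595
t: 4.75
ee_pos: [0.4478, -0.1669, 0.1452]
eef_rot: [0.352, 1.137, -0.527]
force: [-0.9, 0.3, -2.6]
finger_gap: 0.0596
[ 0.44775523 -0.16688067  0.14518323] gap 0.05957135062793377 f [-0.93  0.28 -2.63] m [ 0.374  0.424 -0.001] tilt 22.73510476951648
```

View pics/blue.png

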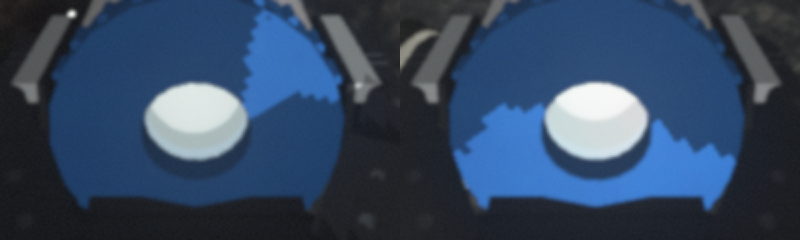

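In both tips the ball shows in nearly the same place: its lower edge moves about 7 px, or roughly 4 mm. So blue looks packed. I'll set it down.

```bash
python3 - <<'E'
from h import *
from cell import manip
s=manip.read_state();print(rel(s,[.4463,-.1663,.14],down(np.arctan2(.826,.563))))
E
```

```text
(array([ 3.9, -0.3, -3.1]), array([-0.0005,  0.3963, -0.0012]))
```

```bash
python3 -m crank '[50,1,0,-1,0,0.13,0, 50,2,0,-2,0,0.26,0, 50,4,0,-3,0,0.396,0, 50,4,0,-3,0,0.396,0, 50,4,0,-3,0,0.396,0]'; python3 -m crank '[50,35,0,0,0,0,0, 50,75,0,0,0,0,0, 50,105,0,0,0,0,0, 50,120,0,0,0,0,0, 50,127,0,0,0,0,0]'; python3 - <<'E'
from h import *
from cell import manip
s=manip.read_state();print(rel(s,[.4463,-.1663,.0093],down(np.arctan2(.826,.563))),s["force"])
E
```

```text
t: 5.3
ee_pos: [0.4474, -0.1669, 0.1387]
eef_rot: [0.47, 1.519, -0.468]
force: [-0.2, 0.4, -2.4]
finger_gap: 0.0594
t: 5.8
ee_pos: [0.4463, -0.166, 0.0108]
eef_rot: [0.47, 1.519, -0.468]
force: [-0.3, 0.3, -3.2]
finger_gap: 0.0596
(array([ 1.5, -0.3,  0.2]), array([-0.0006, -0.0003, -0.001 ])) [-0.32046065  0.32364434 -3.20781515]
```

```bash
python3 -m crank '[50,1.5,0,0,0,0,0, 50,2,0,0,0,0,0, 85,2,0,0,0,0,0, 85,2,0,0,0,0,0, 85,2,0,0,0,0,0]'; python3 -m crank '[85,0,0,0,0,0,0, 85,-10,0,0,0,0,0, 85,-50,0,0,0,0,0, 85,-95,0,0,0,0,0, 85,-140,0,0,0,0,0]'; python3 - <<'E'
from h import *
from cell import manip
s=manip.read_state();a=np.arctan2(.185,.424)
print(s["finger_gap"],rel(s,[.424,.185,.17],down(a+np.pi/2-.2)))
E
```

```text
t: 6.3
ee_pos: [0.4468, -0.1662, 0.0094]
eef_rot: [0.469, 1.518, -0.468]
force: [0.1, -0.0, -0.4]
finger_gap: 0.0848
t: 6.8
ee_pos: [0.4461, -0.166, 0.1518]
eef_rot: [0.469, 1.518, -0.468]
force: [-0.3, 0.1, -0.8]
finger_gap: 0.0849
0.08492951854070015 (array([ -18.2,  277.5, -216.1]), array([-8.102e-01,  1.400e-03, -6.000e-04]))
```

```bash
python3 -m crank '[85,-3,36,-28,-0.11,0,0, 85,-6,73,-57,-0.22,0,0, 85,-9,110,-86,-0.33,0,0, 85,-12,147,-114,-0.44,0,0, 85,-15,184,-143,-0.55,0,0]'; python3 - <<'E'
from h import *
from cell import manip
s=manip.read_state();a=np.arctan2(.185,.424)
print(s["finger_gap"],rel(s,[.424,.185,.17],down(a+np.pi/2-.2)))
E
```

```text
t: 7.3
ee_pos: [0.4313, 0.0683, 0.1679]
eef_rot: [0.035, 1.568, -0.035]
force: [0.2, -0.7, 0.3]
finger_gap: 0.0851
0.08511336893582039 (array([ -2. , 116.3, -12.5]), array([-0.2562,  0.0028, -0.    ]))
```

```bash
python3 -m crank '[85,0,40,-4,-0.1,0,0, 85,-1,80,-8,-0.2,0,0, 85,-2,116,-12,-0.256,0,0, 85,-2,116,-12,-0.256,0,0, 85,-2,116,-12,-0.256,0,0]'; python3 - <<'E'
from h import *
from cell import manip,read_camera
s=manip.read_state();print(s["ee_pos"])
c=read_camera("wrist")
for a,k in blobs(c["img"],65,95,60,30,500)[:3]:
    e=cv2.minEnclosingCircle(k);p=onz(c,e[0],.052);print(a,e,p,rel(s,[p[0],p[1],.0093],mat(s)))
c=read_camera("top")
for n in("blue","yellow"):
    for a,k in blobs(c["img"],*HUE[n])[:2]:
        e=cv2.minEnclosingCircle(k);print(n,e,onz(c,e[0],.052))
E
```

```text
t: 7.8
ee_pos: [0.4242, 0.1853, 0.1705]
eef_rot: [-0.167, 1.561, 0.167]
force: [-0.5, -0.7, 0.4]
finger_gap: 0.0846
[0.42417341 0.18527744 0.17045237]
3199.5 ((257.5, 188.5), 33.59325408935547) [0.42421445 0.18602527 0.052     ] (array([161.2,   0.8,  -0.3]), array([0., 0., 0.]))
blue ((336.79998779296875, 199.8000030517578), 12.39688491821289) [ 0.44612166 -0.16540548  0.052     ]
blue ((109.50971221923828, 139.92233276367188), 9.049249649047852) [0.61097413 0.44682305 0.052     ]
yellow ((282.0714416503906, 208.7857208251953), 12.830615043640137) [ 0.42258619 -0.0192951   0.052     ]
```

Blue stands within about 3 mm of its start place. The green position is confirmed, so I'll grasp it.

```bash
python3 -m crank '[85,40,1,0,0,0,0, 85,85,1,0,0,0,0, 85,125,1,0,0,0,0, 85,150,1,0,0,0,0, 85,161,1,0,0,0,0]'; python3 -m crank '[85,0,0,0,0,0,0, 50,0,0,0,0,0,0, 50,0,0,0,0,0,0, 50,0,0,0,0,0,0, 50,0,0,0,0,0,0]' 40;  python3 -m crank '[50,-25,0,0,0,0,0, 50,-55,0,0,0,0,0, 50,-90,0,0,0,0,0, 50,-120,0,0,0,0,0, 50,-130,0,0,0,0,0]'; python3 -m crank '[50,0,0,0,0,0.14,0, 50,0,0,0,0,0.28,0, 50,0,0,0,0,0.42,0, 50,0,0,0,0,0.42,0, 50,0,0,0,0,0.42,0]'; python3 win.py g1;  python3 -m crank '[50,0,0,0,0,-0.14,0, 50,0,0,0,0,-0.28,0, 50,0,0,0,0,-0.42,0, 50,0,0,0,0,-0.56,0, 50,0,0,0,0,-0.7,0]'; python3 -m crank '[50,0,0,0,0,-0.1,0, 50,0,0,0,0,-0.1,0, 50,0,0,0,0,-0.1,0, 50,0,0,0,0,-0.1,0, 50,0,0,0,0,-0.1,0]'; python3 win.py g2;python3 - <<'E'
import numpy as np,cv2
v=[cv2.resize(np.load(f+".npz")["img"][225:345,160:360],None,fx=2,fy=2,interpolation=cv2.INTER_CUBIC) for f in("g1","g2")]
cv2.imwrite("pics/green.png",np.hstack(v)[:,:,::-1])
from h import *
from cell import manip
s=manip.read_state();R=mat(s);print(rel(s,[.4242,.186,.14],down(np.arctan2(R[1,1],R[0,1]))))
E
```

```text
t: 8.4
ee_pos: [0.4237, 0.1835, 0.0074]
eef_rot: [-0.164, 1.565, 0.162]
force: [-0.6, 0.3, 0.3]
finger_gap: 0.0851
t: 8.9
ee_pos: [0.4248, 0.1836, 0.0089]
eef_rot: [-0.164, 1.562, 0.162]
force: [-1.0, -1.9, 6.2]
finger_gap: 0.0586
t: 9.4
ee_pos: [0.4257, 0.1841, 0.1425]
eef_rot: [-0.163, 1.556, 0.163]
force: [0.2, 0.8, -2.2]
finger_gap: 0.059
t: 9.9
ee_pos: [0.426, 0.1841, 0.1408]
eef_rot: [-0.207, 1.975, 0.134]
force: [-0.3, -0.6, -2.1]
finger_gap: 0.0589
[0.42602052 0.18408851 0.14077018] gap 0.058925744402871974 f [-0.34 -0.65 -2.15] m [ 0.136 -0.512  0.009] tilt 23.653152849545243
t: 10.45
ee_pos: [0.4246, 0.184, 0.1443]
eef_rot: [-0.133, 1.265, 0.179]
force: [0.7, -0.2, -2.5]
finger_gap: 0.0584
t: 10.95
ee_pos: [0.4257, 0.1842, 0.1449]
eef_rot: [-0.122, 1.165, 0.183]
force: [-1.0, -0.1, -2.1]
finger_gap: 0.0589
[0.42570891 0.18421779 0.14485954] gap 0.058918560597174 f [-0.97 -0.07 -2.15] m [-0.118  0.521 -0.026] tilt 22.984497301864646
(array([ 3.8,  2.1, -2.7]), array([1.000e-04, 4.006e-01, 7.000e-04]))
```

View pics/green.png

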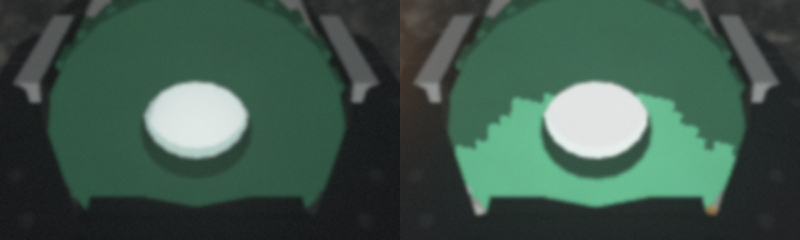

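```bash
python3 - <<'E'
import numpy as np,cv2
for f in("w2","w3","g1","g2"):
    im=np.load(f+".npz")["img"].astype(int)
    print(f,[tuple(im[r,256:261].mean(0).astype(int)) for r in range(262,318,3)])
v=[]
for f,(u,w) in(("w1",(256,189)),("w2",(375,125))):
    v.append(cv2.resize(np.load(f+".npz")["img"][w-35:w+35,u-45:u+45],None,fx=4,fy=4,interpolation=cv2.INTER_CUBIC))
cv2.imwrite("pics/cmp.png",np.hstack(v)[:,:,::-1])
E
```

```text
w2 [(np.int64(41), np.int64(68), np.int64(108)), (np.int64(65), np.int64(87), np.int64(118)), (np.int64(216), np.int64(225), np.int64(224)), (np.int64(224), np.int64(232), np.int64(230)), (np.int64(222), np.int64(231), np.int64(229)), (np.int64(222), np.int64(231), np.int64(228)), (np.int64(222), np.int64(230), np.int64(228)), (np.int64(221), np.int64(230), np.int64(228)), (np.int64(219), np.int64(228), np.int64(226)), (np.int64(215), np.int64(225), np.int64(223)), (np.int64(176), np.int64(191), np.int64(191)), (np.int64(170), np.int64(186), np.int64(186)), (np.int64(171), np.int64(187), np.int64(189)), (np.int64(172), np.int64(194), np.int64(205)), (np.int64(117), np.int64(137), np.int64(153)), (np.int64(34), np.int64(53), np.int64(79)), (np.int64(34), np.int64(53), np.int64(79)), (np.int64(33), np.int64(54), np.int64(81)), (np.int64(37), np.int64(66), np.int64(104))]
w3 [(np.int64(48), np.int64(77), np.int64(119)), (np.int64(89), np.int64(106), np.int64(136)), (np.int64(245), np.int64(246), np.int64(245)), (np.int64(246), np.int64(248), np.int64(247)), (np.int64(245), np.int64(247)
[... 1734 characters left out ...]
)), (np.int64(225), np.int64(228), np.int64(227)), (np.int64(226), np.int64(228), np.int64(228)), (np.int64(226), np.int64(228), np.int64(227)), (np.int64(226), np.int64(228), np.int64(228)), (np.int64(225), np.int64(227), np.int64(227)), (np.int64(225), np.int64(227), np.int64(227)), (np.int64(225), np.int64(227), np.int64(227)), (np.int64(225), np.int64(227), np.int64(227)), (np.int64(226), np.int64(231), np.int64(230)), (np.int64(228), np.int64(237), np.int64(233)), (np.int64(121), np.int64(141), np.int64(131)), (np.int64(53), np.int64(82), np.int64(67)), (np.int64(52), np.int64(83), np.int64(67)), (np.int64(63), np.int64(106), np.int64(84)), (np.int64(102), np.int64(184), np.int64(143))]
```

```bash
python3 -m crank '[50,1,0,-1,0,0.13,0, 50,2,1,-2,0,0.26,0, 50,4,2,-3,0,0.4,0, 50,4,2,-3,0,0.4,0.14, 50,4,2,-3,0,0.4,0.28]'; python3 -m crank '[50,0,0,0,0,0,0.1, 50,0,0,0,0,0,0.1, 50,0,0,0,0,0,0.1, 50,0,0,0,0,0,0.1, 50,0,0,0,0,0,0.1]'; python3 win.py g3; python3 -m crank '[50,0,0,0,0,0,-0.14, 50,0,0,0,0,0,-0.28, 50,0,0,0,0,0,-0.42, 50,0,0,0,0,0,-0.56, 50,0,0,0,0,0,-0.7]';  python3 -m crank '[50,0,0,0,0,0,-0.05, 50,0,0,0,0,0,-0.05, 50,0,0,0,0,0,-0.05, 50,0,0,0,0,0,-0.05, 50,0,0,0,0,0,-0.05]'; python3 win.py g4;python3 - <<'E'
import numpy as np,cv2
v=[cv2.resize(np.load(f+".npz")["img"][225:345,160:360],None,fx=2,fy=2,interpolation=cv2.INTER_CUBIC) for f in("g3","g4")]
b=cv2.imread("pics/cmp.png")
a=np.hstack(v)[:,:,::-1];cv2.imwrite("pics/green2.png",np.vstack([a,np.hstack([b,np.zeros((b.shape[0],800-b.shape[1],3),np.uint8)])]))
from h import *
from cell import manip
s=manip.read_state();R=np.column_stack([[0,0,-1],*np.load("g1.npz")["R"][:0]]) if 0 else None
yaw=np.arctan2(.186,.4242)+np.pi/2-.2
print(rel(s,[.4242,.186,.14],down(yaw)))
E
```

```text
t: 11.5
ee_pos: [0.4259, 0.187, 0.1391]
eef_rot: [0.009, 1.581, 0.427]
force: [-0.3, 0.3, -2.6]
finger_gap: 0.0584
t: 12.0
ee_pos: [0.4257, 0.1876, 0.1394]
eef_rot: [0.086, 1.585, 0.505]
force: [0.5, 0.1, -2.8]
finger_gap: 0.0585
[0.4257085  0.18760247 0.13936309] gap 0.05845736406566563 f [ 0.46  0.14 -2.82] m [-0.527 -0.068  0.011] tilt 21.533100073372857
t: 12.55
ee_pos: [0.4259, 0.1887, 0.1411]
eef_rot: [-0.46, 1.491, -0.047]
force: [-0.6, -1.4, -2.2]
finger_gap: 0.0588
t: 13.05
ee_pos: [0.4261, 0.1881, 0.1414]
eef_rot: [-0.495, 1.479, -0.087]
force: [0.7, -1.3, -2.2]
finger_gap: 0.0585
[0.42606622 0.18808581 0.14140587] gap 0.05845823783628002 f [ 0.72 -1.26 -2.15] m [0.548 0.139 0.023] tilt 21.674761412944754
(array([ 1.8, -0.9, -2.4]), array([0.0518, 0.0215, 0.378 ]))
```

View pics/green2.png

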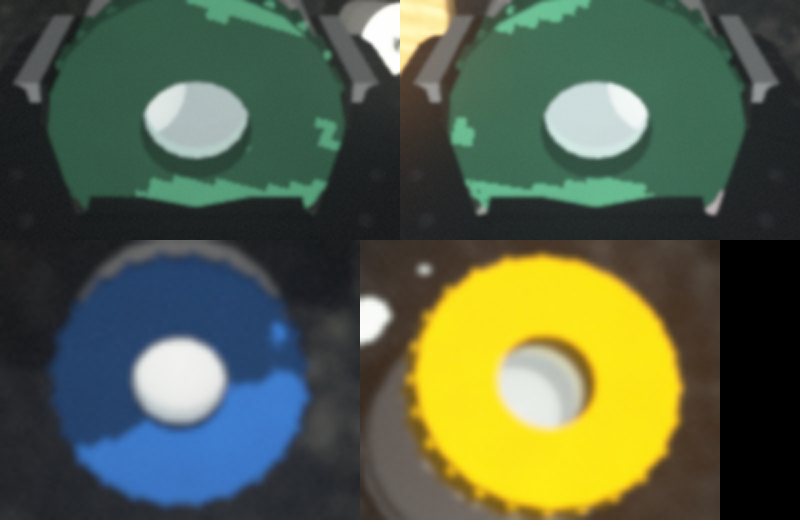

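Tipped sideways, green's ball swings right across the window: its edge is at (187,105) in one tip and (610,105) in the other. The blue and yellow balls stay central, so green is the loose one. I'll set it back, shake yellow next, then return for green.

```bash
python3 -m crank '[50,0,0,-1,0.017,0.007,0.13, 50,1,-2,-1,0.034,0.014,0.26, 50,2,-3,-2,0.052,0.0215,0.378, 50,2,-3,-2,0.052,0.0215,0.378, 50,2,-3,-2,0.052,0.0215,0.378]'; python3 -m crank '[50,35,0,0,0,0,0, 50,75,0,0,0,0,0, 50,105,0,0,0,0,0, 50,120,0,0,0,0,0, 50,127,0,0,0,0,0]'; python3 - <<'E'
from h import *
from cell import manip
s=manip.read_state();print(rel(s,[.4248,.1836,.0089],down(np.arctan2(.186,.4242)+np.pi/2-.2)),s["force"])
E
```

```text
t: 13.6
ee_pos: [0.4254, 0.1828, 0.1408]
eef_rot: [-0.167, 1.564, 0.163]
force: [0.0, 0.4, -3.1]
finger_gap: 0.0587
t: 14.1
ee_pos: [0.4244, 0.1829, 0.0121]
eef_rot: [-0.17, 1.566, 0.163]
force: [-0.0, -0.1, -2.9]
finger_gap: 0.0586
(array([3.2, 0.6, 0.6]), array([-0.0013, -0.0025,  0.0043])) [-0.00679965 -0.09619815 -2.88212132]
```

```bash
python3 -m crank '[50,2,0,0,0,0,0, 50,3.5,0,0,0,0,0, 85,3.5,0,0,0,0,0, 85,3.5,0,0,0,0,0, 85,3.5,0,0,0,0,0]'; python3 -m crank '[85,0,0,0,0,0,0, 85,-10,0,0,0,0,0, 85,-50,0,0,0,0,0, 85,-95,0,0,0,0,0, 85,-140,0,0,0,0,0]'; python3 - <<'E'
from h import *
from cell import manip
s=manip.read_state()
print(s["finger_gap"],rel(s,[.4225,-.0195,.17],down(1.32)))
E
```

```text
t: 14.6
ee_pos: [0.425, 0.1829, 0.0093]
eef_rot: [-0.17, 1.565, 0.163]
force: [-0.0, 1.0, 0.6]
finger_gap: 0.0847
t: 15.1
ee_pos: [0.4245, 0.1834, 0.1517]
eef_rot: [-0.17, 1.565, 0.163]
force: [1.1, -0.2, -0.2]
finger_gap: 0.0851
0.0851464315043752 (array([ -17.4, -198. ,  -44.6]), array([4.624e-01, 1.000e-04, 4.700e-03]))
```

```bash
python3 -m crank '[85,-4,-40,-9,0.1,0,0, 85,-8,-85,-18,0.2,0,0, 85,-12,-130,-30,0.3,0,0, 85,-16,-170,-38,0.4,0,0, 85,-17,-198,-45,0.46,0,0.005]'; python3 -m crank '[85,0,0,0,0,0,0, 85,0,0,0,0,0,0, 85,0,0,0,0,0,0, 85,0,0,0,0,0,0, 85,0,0,0,0,0,0]'; python3 - <<'E'
from h import *
from cell import manip,read_camera
s=manip.read_state();print(s["ee_pos"])
c=read_camera("wrist")
for a,k in blobs(c["img"],22,33,110,60,500)[:3]:
    e=cv2.minEnclosingCircle(k);p=onz(c,e[0],.052);print(a,e,p,rel(s,[p[0],p[1],.0093],down(1.32)))
E
```

```text
t: 15.6
ee_pos: [0.422, -0.0218, 0.1711]
eef_rot: [0.199, 1.56, -0.199]
force: [0.2, 0.5, -0.3]
finger_gap: 0.085
t: 16.1
ee_pos: [0.422, -0.0209, 0.171]
eef_rot: [0.197, 1.56, -0.197]
force: [0.0, -0.1, -0.3]
finger_gap: 0.0844
[ 0.42196191 -0.02087552  0.17102526]
3001.5 ((259.6426696777344, 187.82968139648438), 32.625064849853516) [ 0.42179076 -0.01768907  0.052     ] (array([161.7,   3. ,  -1.2]), array([-0.0007,  0.0017, -0.0002]))
```

```bash
python3 -m crank '[85,40,2,-1,0,0,0, 85,85,2,-1,0,0,0, 85,125,2,-1,0,0,0, 85,150,2,-1,0,0,0, 85,161,2,-1,0,0,0]'; python3 -m crank '[85,0,0,0,0,0,0, 50,0,0,0,0,0,0, 50,0,0,0,0,0,0, 50,0,0,0,0,0,0, 50,0,0,0,0,0,0]' 40;  python3 -m crank '[50,-25,0,0,0,0,0, 50,-55,0,0,0,0,0, 50,-90,0,0,0,0,0, 50,-120,0,0,0,0,0, 50,-130,0,0,0,0,0]'; python3 -m crank '[50,0,0,0,0,0,0.14, 50,0,0,0,0,0,0.28, 50,0,0,0,0,0,0.42, 50,0,0,0,0,0,0.42, 50,0,0,0,0,0,0.42]'; python3 win.py y1;  python3 -m crank '[50,0,0,0,0,0,-0.14, 50,0,0,0,0,0,-0.28, 50,0,0,0,0,0,-0.42, 50,0,0,0,0,0,-0.56, 50,0,0,0,0,0,-0.7]'; python3 -m crank '[50,0,0,0,0,0,-0.1, 50,0,0,0,0,0,-0.1, 50,0,0,0,0,0,-0.1, 50,0,0,0,0,0,-0.1, 50,0,0,0,0,0,-0.1]'; python3 win.py y2;python3 - <<'E'
import numpy as np,cv2
v=[cv2.resize(np.load(f+".npz")["img"][225:345,160:360],None,fx=2,fy=2,interpolation=cv2.INTER_CUBIC) for f in("y1","y2")]
cv2.imwrite("pics/yellow.png",np.hstack(v)[:,:,::-1])
from h import *
from cell import manip
s=manip.read_state();print(rel(s,[.4218,-.0188,.14],down(1.32)))
E
```

```text
t: 16.65
ee_pos: [0.4204, -0.018, 0.0077]
eef_rot: [0.197, 1.564, -0.196]
force: [0.6, -0.4, 1.0]
finger_gap: 0.0848
t: 17.15
ee_pos: [0.4209, -0.018, 0.0088]
eef_rot: [0.197, 1.562, -0.196]
force: [-2.4, 1.3, 7.4]
finger_gap: 0.0618
t: 17.65
ee_pos: [0.4221, -0.0183, 0.1418]
eef_rot: [0.196, 1.557, -0.197]
force: [0.6, -0.0, -2.2]
finger_gap: 0.0617
t: 18.15
ee_pos: [0.4217, -0.0191, 0.141]
eef_rot: [0.516, 1.482, 0.13]
force: [0.0, 0.1, -3.3]
finger_gap: 0.0616
[ 0.42166333 -0.01914177  0.14099472] gap 0.0615886499804548 f [ 0.01  0.1  -3.3 ] m [-0.618  0.173  0.002] tilt 23.952637836236864
t: 18.7
ee_pos: [0.4227, -0.0171, 0.143]
eef_rot: [-0.032, 1.576, -0.422]
force: [0.8, -0.7, -4.2]
finger_gap: 0.0615
t: 19.2
ee_pos: [0.4226, -0.0176, 0.1434]
eef_rot: [-0.109, 1.578, -0.5]
force: [0.1, 0.4, -3.4]
finger_gap: 0.0617
[ 0.42260871 -0.01761435  0.14337445] gap 0.06166568020273034 f [ 0.08  0.45 -3.39] m [ 0.5   -0.046 -0.029] tilt 22.193511044179743
(array([ 3.6,  0.2, -0.6]), array([-0.001 ,  0.011 ,  0.3874]))
```

View pics/yellow.png

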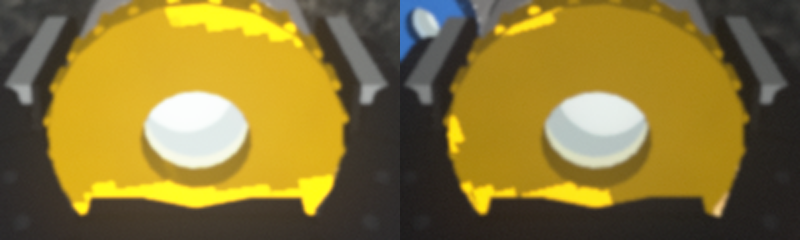

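Yellow's ball stays near the middle of its window in both tips, shifting only slightly, so it is packed and green is the rattler. I'll set yellow down.

```bash
python3 -m crank '[50,1,0,0,0,0.003,0.13, 50,2,0,0,0,0.006,0.26, 50,3.5,0,-1,0,0.011,0.387, 50,3.5,0,-1,0,0.011,0.387, 50,3.5,0,-1,0,0.011,0.387]'; python3 -m crank '[50,35,0,0,0,0,0, 50,75,0,0,0,0,0, 50,105,0,0,0,0,0, 50,120,0,0,0,0,0, 50,127,0,0,0,0,0]'; python3 - <<'E'
from h import *
from cell import manip
s=manip.read_state();print(rel(s,[.4209,-.018,.0088],down(1.32)),s["force"])
E
```

```text
t: 19.75
ee_pos: [0.421, -0.0203, 0.1404]
eef_rot: [0.198, 1.561, -0.203]
force: [-1.0, 0.1, -3.1]
finger_gap: 0.0616
t: 20.25
ee_pos: [0.4201, -0.0199, 0.0119]
eef_rot: [0.196, 1.564, -0.203]
force: [0.3, -0.3, -3.0]
finger_gap: 0.062
(array([3. , 2.1, 0.3]), array([-0.0035, -0.0022,  0.0051])) [ 0.2909227  -0.32998696 -3.03669505]
```

```bash
python3 -m crank '[50,2,0,0,0,0,0.005, 50,3.5,0,0,0,0,0.005, 85,3.5,0,0,0,0,0.005, 85,3.5,0,0,0,0,0.005, 85,3.5,0,0,0,0,0.005]'; python3 -m crank '[85,0,0,0,0,0,0, 85,-10,0,0,0,0,0, 85,-50,0,0,0,0,0, 85,-95,0,0,0,0,0, 85,-140,0,0,0,0,0]'; python3 - <<'E'
from h import *
from cell import manip
s=manip.read_state()
print(s["finger_gap"],rel(s,[.4245,.184,.17],down(1.78)))
E
```

```text
t: 20.75
ee_pos: [0.4207, -0.0201, 0.009]
eef_rot: [0.2, 1.562, -0.2]
force: [0.1, -1.0, 0.3]
finger_gap: 0.0849
t: 21.25
ee_pos: [0.4203, -0.0201, 0.1514]
eef_rot: [0.2, 1.562, -0.2]
force: [1.4, -0.8, 0.9]
finger_gap: 0.0846
0.08461041830347102 (array([-18.6, 198.6, -47.3]), array([-4.638e-01, -7.000e-04,  2.000e-04]))
```

```bash
python3 -m crank '[85,-4,40,-9,-0.1,0,0, 85,-8,85,-18,-0.2,0,0, 85,-12,130,-30,-0.3,0,0, 85,-16,170,-38,-0.4,0,0, 85,-19,199,-47,-0.46,0,0]'; python3 -m crank '[85,0,0,0,0,0,0, 85,0,0,0,0,0,0, 85,0,0,0,0,0,0, 85,0,0,0,0,0,0, 85,0,0,0,0,0,0]'; python3 - <<'E'
from h import *
from cell import manip,read_camera
s=manip.read_state();print(s["ee_pos"])
c=read_camera("wrist")
for a,k in blobs(c["img"],65,95,60,30,500)[:3]:
    e=cv2.minEnclosingCircle(k);p=onz(c,e[0],.052);print(a,e,p,rel(s,[p[0],p[1],.0093],down(1.78)))
c=read_camera("top")
for n in("blue","yellow"):
    for a,k in blobs(c["img"],*HUE[n])[:1]:
        e=cv2.minEnclosingCircle(k);print(n,e,onz(c,e[0],.052))
E
```

```text
t: 21.75
ee_pos: [0.4248, 0.1866, 0.1716]
eef_rot: [-0.165, 1.564, 0.165]
force: [0.8, 0.6, 1.1]
finger_gap: 0.0848
t: 22.25
ee_pos: [0.4249, 0.1857, 0.1717]
eef_rot: [-0.163, 1.564, 0.164]
force: [-0.7, -0.4, 0.0]
finger_gap: 0.0848
[0.42487952 0.18568168 0.17167707]
3185.5 ((255.3361358642578, 185.6957550048828), 33.66533660888672) [0.42267092 0.18393968 0.052     ] (array([162.4,  -1.3,  -2.6]), array([-0.0008,  0.0006, -0.0002]))
blue ((337.0445556640625, 199.67822265625), 12.358864784240723) [ 0.44644531 -0.16606399  0.052     ]
yellow ((282.2608642578125, 209.0869598388672), 12.974560737609863) [ 0.42178164 -0.01979201  0.052     ]
```

```bash
python3 -m crank '[85,40,-1,-2,0,0,0, 85,85,-1,-2,0,0,0, 85,125,-1,-2,0,0,0, 85,150,-1,-2,0,0,0, 85,162,-1,-2,0,0,0]'; python3 -m crank '[85,0,0,0,0,0,0, 50,0,0,0,0,0,0, 50,0,0,0,0,0,0, 50,0,0,0,0,0,0, 50,0,0,0,0,0,0]' 40;  python3 -m crank '[50,-25,0,0,0,0,0, 50,-60,0,0,0,0,0, 50,-100,0,0,0,0,0, 50,-140,0,0,0,0,0, 50,-175,0,0,0,0,0]'; python3 - <<'E'
from h import *
from cell import manip
s=manip.read_state()
print(rel(s,[.596,.018,.185],down(1.45)))
E
```

```text
t: 22.85
ee_pos: [0.422, 0.1839, 0.0074]
eef_rot: [-0.164, 1.567, 0.163]
force: [0.6, -0.6, 0.4]
finger_gap: 0.0852
t: 23.35
ee_pos: [0.4226, 0.1839, 0.0084]
eef_rot: [-0.164, 1.566, 0.163]
force: [-0.6, -2.2, 7.6]
finger_gap: 0.0586
t: 23.85
ee_pos: [0.4226, 0.184, 0.1858]
eef_rot: [-0.163, 1.564, 0.163]
force: [1.3, 0.3, -3.1]
finger_gap: 0.0584
(array([   0.9, -198.2,  135.4]), array([ 0.3287,  0.0006, -0.    ]))
```

```bash
python3 -m crank '[50,0,-30,20,0.05,0,0, 50,0,-68,46,0.1,0,0, 50,0,-106,72,0.17,0,0, 50,0,-144,98,0.24,0,0, 50,0,-180,123,0.3,0,0]'; python3 - <<'E'
from h import *
from cell import manip
s=manip.read_state();R=down(1.45)@Ro.from_rotvec([0,-.52,0]).as_matrix()
# jar centre ~18 mm behind TCP along tool x -> put it over board centre at z .2
print(s["joint_pos"],rel(s,np.array([.596,.018,.2])+.018*R[:,0],R))
E
```

```text
t: 24.35
ee_pos: [0.5812, 0.0318, 0.1861]
eef_rot: [0.075, 1.569, -0.074]
force: [0.2, 0.8, -2.0]
finger_gap: 0.0588
[-8.97115788e-02  3.28180957e-01  5.69162507e-03  1.24731413e+00
  3.21788458e-04  5.30054544e-03] (array([  1.8, -12.5,  25. ]), array([ 0.0251, -0.519 , -0.007 ]))
```

```bash
python3 -m crank '[50,0,-4,6,0,-0.12,0, 50,0,-8,12,0.01,-0.24,0, 50,1,-12,18,0.02,-0.36,0, 50,2,-12,25,0.025,-0.48,0, 50,2,-12,25,0.025,-0.52,0]'; python3 -m crank '[50,0,0,0,0,0,0, 50,0,0,0,0,0,0, 50,0,0,0,0,0,0, 50,0,0,0,0,0,0, 50,0,0,0,0,0,0]'; python3 win.py f1; python3 - <<'E'
from h import *
from cell import manip,read_camera
s=manip.read_state();print(s["ee_pos"]-.018*mat(s)[:,0],"qd",np.abs(s["qd"]).max())
w=np.load("f1.npz")["img"]
a=read_camera("top");b=read_camera("side")
for n in("blue","yellow"):
    e=cv2.minEnclosingCircle(blobs(a["img"],*HUE[n])[0][1]);print(n,onz(a,e[0],.052))
cv2.imwrite("pics/fin.png",np.hstack([cv2.resize(w[225:345,160:360],(400,240)),b["img"][110:350,110:510]])[:,:,::-1])
E
```

```text
t: 24.85
ee_pos: [0.603, 0.0177, 0.1835]
eef_rot: [0.069, 1.046, -0.104]
force: [-0.3, -0.1, -3.2]
finger_gap: 0.0591
t: 25.35
ee_pos: [0.6034, 0.0176, 0.1835]
eef_rot: [0.069, 1.046, -0.104]
force: [-0.4, -0.2, -1.7]
finger_gap: 0.0586
[0.60344154 0.0176362  0.18349151] gap 0.058614449983419546 f [-0.39 -0.18 -1.71] m [0.083 0.638 0.02 ] tilt 29.96537398459645
[0.594375   0.01863468 0.19897655] qd 0.006309845443356192
blue [ 0.44622454 -0.16627627  0.052     ]Traceback (most recent call last):
  File "<stdin>", line 7, in <module>
IndexError: list index out of range
```

Yellow is hidden by the arm in the top view, so I'll check it from the side view instead.

```bash
python3 - <<'E'
from h import *
from cell import manip,read_camera
w=np.load("f1.npz")["img"];b=read_camera("side")
cv2.imwrite("pics/fin.png",np.hstack([cv2.resize(w[225:345,160:360],(400,240)),b["img"][110:350,110:510]])[:,:,::-1])
print(manip.read_state()["ee_pos"])
E
```

```text
[0.60306234 0.01766507 0.18336809]
```

View pics/fin.png

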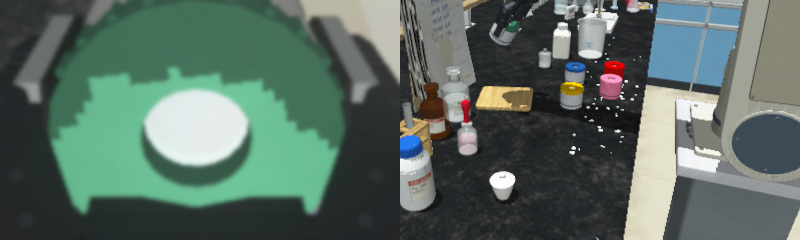

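The view is consistent with the ball against the wall. The window now shows only flat floor with no ball edge, whereas blue in the same tip showed its ball edge mid-window. Handing in.

```bash
python3 -c "
from cell import manip
print(manip.job_done())"
```

```text
the job is handed in; nothing more can be done
None
```

The green-capped jar is the one that rattles. I handed in while holding it still over the middle of the board. `job_done` reports no verdict, so what follows rests on my own checks.

**Finding it:** I lifted and tipped blue, green and yellow in turn by about 22–24 degrees each way, setting each back where it stood. Green's ball swung right across its window when tipped sideways. The balls in blue and yellow moved only a few millimetres.

**Last checks:**
- **Held jar:** its centre is at about (0.594, 0.019, 0.199), within 2 mm of the board's measured centre from above. It is tipped 30.0 degrees, and the arm is nearly motionless (fastest joint 0.006 rad/s).
- **Grip:** the fingers stand at 58.6 mm on the jar, with the grip set to 40 N.
- **Blue and yellow:** both stand upright, within about 3 mm of their starts in the top view.
- **Other things on the bench:** the bystanders, red jar and pink jar look undisturbed in the side view.

**Less certain:**
- **Yellow:** the arm hid it from the top camera at the end. Its measured position is from just before I regrasped green; the final side view only shows it standing.
- **Ball at the wall:** I inferred this from the window showing only bare floor, with no ball edge. I did not see the ball itself in the final pose.

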